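# Centre a valve disc on the stage of a vision gauge

### The job

Load the large hubbed valve disc from the wooden board into the vision gauge: draw the sliding vee stop well back first (it was left set for a smaller part), lay the disc flat on the stage plate under the camera, hub up and pointing from front to back, then slide the stop up until it holds the disc centred and home in the fixed vee. Set the disc down gently, do not touch the camera head, and leave the other castings, the tools and the bottle where they are.

Things in the scene. Friction and masses are not known exactly. Their poses are not given: they have to be found in the camera images.
- valve_disc: the part to measure: bare cast steel disc, 100 mm in diameter, 10 mm thick, with a straight hub bar across its upper face (26 mm wide, 28 mm high, 92 mm long, centred; top 38 mm above the underside; flat parallel sides, both ends alike). About 0.7 kg. Lies hub up on the board. Origin: centre of the underside; x along the hub, z up through the hub
- machine: the vision gauge: white base, 40 mm high, x -145 to +145 mm, y +-120 mm; on it an aluminium stage plate (x -145 to +85, y +-95 mm), flat top 55 mm above the table. Origin on the table straight below the camera axis; x points from front (robot side) to back, y to its left, z up. Round column 30 mm thick (foot 52 mm) at x = +118, y = -92 mm, 480 mm high
- stage_home (a point): point on the top of the stage plate on the camera axis, where the disc's origin must come to rest; axes as machine. Behind it stands a fixed 90-degree vee of two dark bars, 9 mm high, open to the front, both faces 50 mm from this point: a 100 mm disc pushed fully back is centred here
- camera_head: camera head over the stage, fixed to the column by an arm: black ring light 96 mm across and 22 mm high, above it lens (58 mm) and camera box (66 x 66 mm), 162 mm in all. Origin: centre of the ring light's underside, 200 mm above the stage plate. No room for a gripper standing upright over the stage centre: come in from the front, tool tilted 30 to 45 degrees
- slide_stop (a joint): sliding vee stop in front of the fixed vee, running front to back: 0 = innermost, grows as it is drawn to the front, up to 0.085. At 0.045 its two 45-degree shoes (12 mm high) touch a 100 mm disc lying home in the fixed vee; the two vees centre the disc between them. Slides with about 3 N, 10 to 20 N when it pushes the disc home; stays where it is left
- stop_fin (a point): middle of the top edge of the sliding stop's upright grip fin, 30 mm above the stage plate; 86 mm in front of stage_home when the joint is at 0.045. The fin is 12 mm wide (y), 40 mm long (x), clear of the plate by 1 mm; behind it a crossbar 78 mm wide and 12 mm high carries the two shoes, which reach 62 mm behind this point and 57 mm to either side. Axes as machine
- board: wooden board 268 x 287 mm (x, y), top 22 mm above the table, on which four castings stand in a two by two pattern about 125 x 130 mm apart. Origin on the table under its centre
- small_disc: bystander on the board: hubbed disc of the same form but only 72 mm in diameter, 28 mm high in all. Origin: centre of the underside
- blank_disc: bystander on the board: plain disc without hub, 100 mm in diameter, 14 mm high. Origin: centre of the underside
- body_ring: bystander on the board: plain steel ring, 92 mm outside, 68 mm inside, 28 mm high. Origin: centre of the underside
- caliper: bystander: digital caliper 235 mm long lying on the table. Origin: middle, underside
- spanner: bystander: steel spanner 200 mm long lying on the table. Origin: underside
- cleaner: bystander: white bottle, 64 mm in diameter, 190 mm high, standing on the table. Origin: centre of the underside
Mind the look-alikes: they are no part of the job. What is shaped like the valve_disc but green, pink or turquoise is not meant.

How it is judged:
By the outcome, as a careful person would: the job done as asked, in the order asked, and still so for the second after the job is handed in, with the robot touching nothing.
It also fails if it takes over 58 s, if anything falls off the work surface, if the arm or the gripper's body presses on something with over 40 N, if the wrist force passes 120 N, or if a joint passes its speed limit or range.

### The arm

A 6-joint arm with a two-finger parallel gripper is mounted at the origin on the work surface. World frame = base frame: x ahead of the robot, y to its left, z up, the work surface at z = 0. Lengths are in mm, angles in degrees, forces in N, time in s.
With the tool pointing down it reaches from about 350 to 775 mm from the base axis. Payload 5.5 kg.
Tool frame: the origin (TCP) lies midway between the tips of the shut fingers; the grasp point (between the pads) lies env.tcp_to_grasp behind it (env.tcp_to_grasp is the distance from the TCP to the grasp point, in mm); z points along the fingers, y is the line along which they close (so a half turn about z gives the same grasp; the last joint's range is limited). The gripper opens to 85 mm and grips with 20 to 120 N. Pads are 22 mm wide; open, the fingers measure 114 mm over their backs; the gripper's body (76 mm by 85 mm) begins 54 mm behind the grasp point. The pads swing forward as they close: fully open they stand 13 mm farther back than shut.
Start: joints at [-78.129, 17.945, 2.641, 74.691, 0, 82.002], TCP at [195.434, -540.812, 231.323] pointing down, gripper open.
Joint ranges: [-158.12, 158.12], [-49.38, 96.58], [-58.88, 72.47], [-126.05, 133.96], [-84.25, 85.87], [-180, 180]. Speed limits (degrees/s): [147.25, 147.25, 180, 180, 180, 180].

### API

Orientations are given as a 3x3 rotation matrix whose columns are the frame's x, y, z axes.
In Python, from cell import state, viewer, workorder, env gives the robot as it stands. The module is installed in compiled form; this text tells all that it offers.
- The arm moves only by the shell command python3 -m jog 'ROWS' [FORCE]. ROWS is JSON, a list that holds one entry, the list of rows, each a list of 7 numbers: the turn, a rotation vector about the tool's x, y, z each as a share of 180 degrees, from -1 to 1, then the shift along the tool's x, y, z each as a share of 0.15 m, from -1 to 1, then the opening, from -1 (shut) to 1 (fully open). A call has 1 to 12 rows; each row shifts and turns the commanded pose from where the row before left it, along the tool's axes as they then stand; what a row does not reach is not made up. A row lasts 1/12 s, in which the tool goes at most 41.7 mm and 7.16 degrees, less where a joint would pass 70% of its speed; a pose out of reach is approached as far as the arm can. A call with a number of a shift or a turn outside -1 to 1 is refused whole. A call with a gripper value outside its range is refused whole. The fingers move at their own pace and stop on an object; FORCE is the grip in N (left out, the last holds). Time passes only in rows, so rows that do not move let the fingers close. It gives the time, the measured TCP pose, the force, the opening and the grip force at its end, in the units of the state.
- state(): the state, without advancing time (a new reading comes with each control period).
- viewer.camera(name): name is "scene" or "top"; returns a dict with "pixels" (420x560x3 uint8, blue, green, red), "K" (3x3 intrinsics, pixels), "view" (4x4, takes a point from world to camera coordinates). Camera axes: x right, y down, z forward; pixel columns grow to the right and rows downward; lengths in mm; the calibration is good to about 2 mm. A picture is of the moment at which its call begins. There is no depth.
- workorder.hand_in(): hands the job in; it is judged then, once.
The state is a dict: "clock": time; "joints": joint angles; "qvel": joint speeds; "effort": joint torques, N m; "tcp_pos": TCP position; "eef_rot": TCP orientation; "ft_force": force on the tool from outside, world axes, zero at the start; "torque": the same for the moment, N m; "width": finger opening in mm; "finger_force": force on a finger pad.
Only numpy, scipy, OpenCV 4.12 (cv2) and the standard library are available. Lean on these libraries where they do the work, as an engineer would, in place of code of your own. Each camera call takes 0.05 s, during which the arm holds its last target. There are 200 camera calls.

## Working session

There is one attempt and no reset: what is moved stays moved. The work goes in short steps, Python scripts to look and compute and a shell command to move; the robot and the scene stay as the last step left them, time stands still between calls to the robot, and variables do not carry over. Pictures are saved under pics/ and viewed, at most 10 in all, crops included, and the job is handed in when it is done.

```bash
mkdir -p pics; ls; python3 - <<'E'
from cell import state, viewer, workorder, env
import cv2, numpy as np
print(env.tcp_to_grasp, state())
for n in("scene","top"):
    c=viewer.camera(n); cv2.imwrite(f"pics/{n}0.png",c["pixels"]); np.savez(f"{n}0.npz",**c); print(n,c["K"].round(1).tolist(),c["view"].round(3).tolist())
E
```

```text
pics
18.700000000000003 {'clock': 0.0, 'joints': array([-7.81288729e+01,  1.79923244e+01,  2.57673932e+00,  7.46913174e+01,
       -1.75376940e-03,  8.20013011e+01]), 'qvel': array([-0.02002294,  0.03554404, -0.01803137,  0.03434337,  0.09365137,
        0.00456114]), 'effort': array([ 1.97341337e-04, -4.80634832e+01,  2.98527503e+01,  1.95395784e-02,
       -4.30750595e-05,  8.36391564e-06]), 'tcp_pos': array([ 195.30579217, -540.26230307,  230.39210231]), 'eef_rot': array([[ 9.40467291e-01,  3.39883957e-01, -4.13769672e-04],
       [ 3.39884132e-01, -9.40465558e-01,  1.81959703e-03],
       [ 2.29315713e-04, -1.85190523e-03, -9.99998259e-01]]), 'ft_force': array([0.40592118, 0.54794997, 0.4581209 ]), 'torque': array([0.03865508, 0.02351544, 0.01855794]), 'finger_force': 0.0, 'width': 85.16025983969818}
scene [[544.9, 0.0, 285.0], [0.0, 544.9, 212.3], [0.0, 0.0, 1.0]] [[0.308, 0.951, -0.004, -162.168], [0.52, -0.172, -0.837, -132.445], [-0.797, 0.256, -0.547, 1969.607], [0.0, 0.0, 0.0, 1.0]]
top [[457.1, 0.0, 288.3], [0.0, 457.1, 207.0], [0.0, 0.0, 1.0]] [[0.021, -0.999, 0.027, -30.612], [-0.984, -0.025, -0.174, 553.696], [0.174, -0.023, -0.984, 1489.237], [0.0, 0.0, 0.0, 1.0]]
```

View pics/scene0.png

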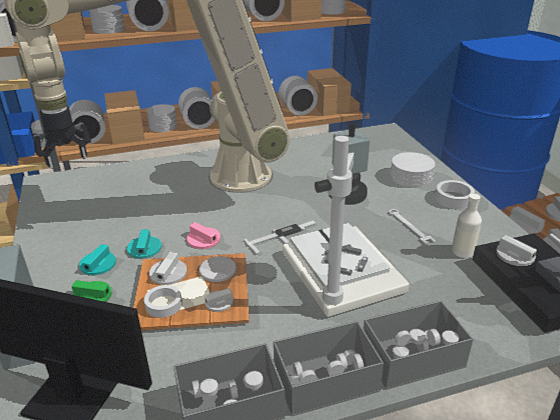

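View pics/top0.png

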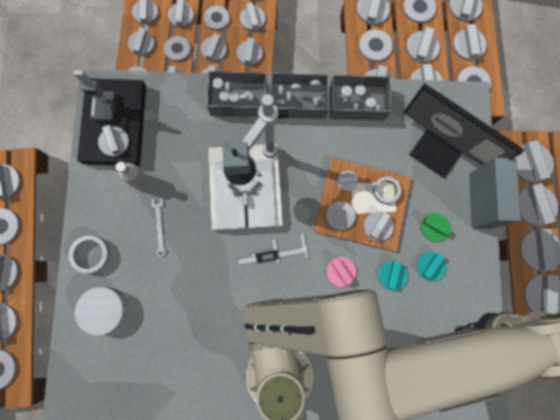

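Scene view: the grey hubbed disc is on the board at (167,267) and the machine at about (345,262). 
Top view candidates for the valve disc:
- grey hubbed disc on the board (379,226)
- small hubbed disc on the board (347,181)
- blank disc (341,215)
- ring (386,190)
- pink (341,271), teal (393,275) and (432,266), green (436,227)
- grey hubbed disc in the black tray (113,141)

By the description I choose the one at (379,226), and I'll check it in a close crop.

```bash
python3 - <<'E'
import cv2, numpy as np
t=np.load("top0.npz")["pixels"];s=np.load("scene0.npz")["pixels"]
a=cv2.resize(t[135:255,200:420],(800,436),interpolation=cv2.INTER_CUBIC)
cv2.imwrite("pics/c1.png",a)
b=cv2.resize(s[215:315,130:290],(800,500),interpolation=cv2.INTER_CUBIC)
c=cv2.resize(s[130:310,275:415],(467,600),interpolation=cv2.INTER_CUBIC)
b=cv2.resize(s[245:335,130:255],(333,240),interpolation=cv2.INTER_CUBIC)
o=np.zeros((600,800,3),np.uint8);o[:,:467]=c;o[:240,467:]=b
cv2.imwrite("pics/c2.png",o)
E
```

```text
(no output)
```

View pics/c1.png

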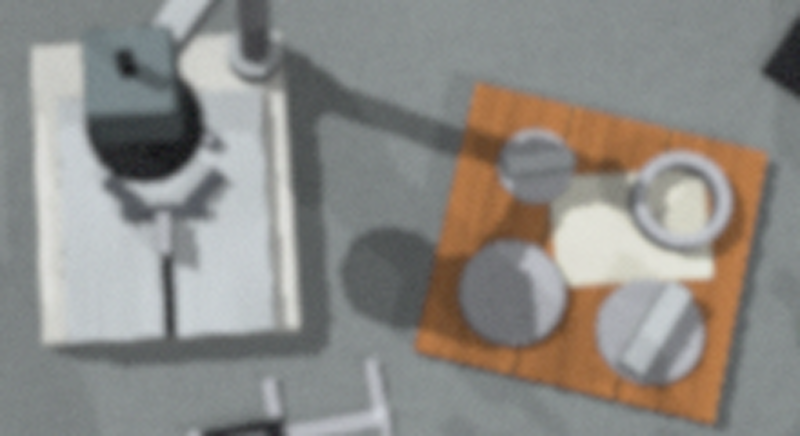

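View pics/c2.png

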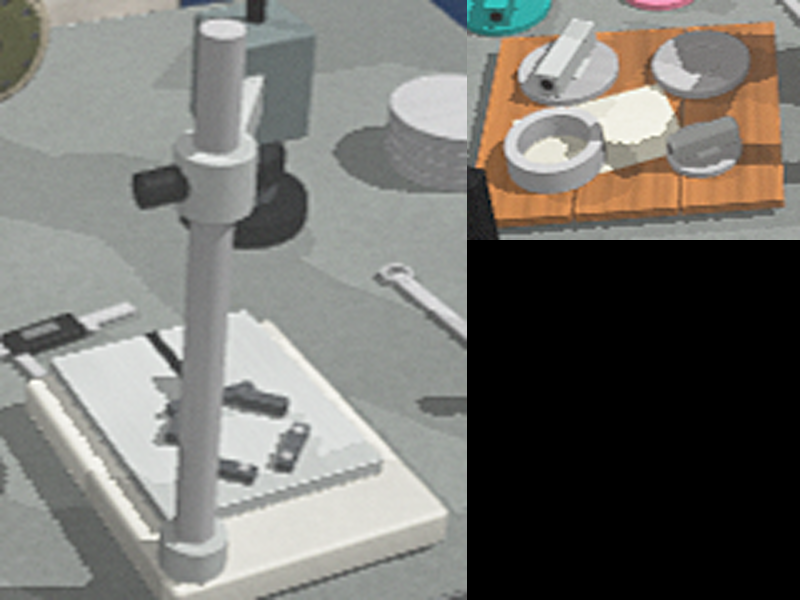

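The crops confirm the choice: the bare grey disc with a straight hub at c1 (652,332), which is top (379.3,226.3), is clearly larger than the small one at (536,165). The stage, fin (163,232), slot and vee shoes are visible in c1. Next I cast rays.

```bash
cat > h.py <<'E'
import numpy as np, cv2
def ray(c,px):
    R,t=c["view"][:3,:3],c["view"][:3,3]; o=-R.T@t
    d=R.T@np.linalg.inv(c["K"])@np.array([px[0],px[1],1.]); return o,d
def onz(c,px,z):
    o,d=ray(c,px); return o+d*(z-o[2])/d[2]
def proj(c,p):
    q=c["K"]@(c["view"][:3,:3]@np.asarray(p,float)+c["view"][:3,3]); return q[:2]/q[2]
E
python3 - <<'E'
from h import *
t=np.load("top0.npz");s=np.load("scene0.npz")
cam=lambda c:{k:c[k] for k in("pixels","K","view")}
t=cam(t);s=cam(s)
print("cam",ray(t,(0,0))[0],ray(s,(0,0))[0])
c1=lambda x,y:(200+(x+.5)/3.636-.5,135+(y+.5)/3.636-.5)
c2=lambda x,y:(275+(x+.5)/3.333-.5,130+(y+.5)/3.333-.5)
for n,p,z in [("plateFL",(63,338),55),("plateFR",(273,325),55),("plateBL",(57,97),55),("baseFL",(41,342),40),("baseFR",(299,327),40),("baseBL",(32,46),40),("fin",(163,215),85),("slotfront",(170,334),55),("slotback",(167,258),55),("hubA",(675,287),60),("hubB",(636,371),60),("disc",(652,332),32)]:
    print(n,onz(t,c1(*p),z).round(1))
for n,p,z in [("plateFL",(243,314),55),("plateFR",(53,360),55),("plateBL",(382,462),55),("plateBR",(214,512),55),("slotf",(150,335),55),("baseBL",(444,515),40),("baseBR",(165,590),40),("baseFR",(30,385),40)]:
    print("s",n,onz(s,c2(*p),z).round(1))
# disc mask from hue
g=t["pixels"]; hsv=cv2.cvtColor(g,cv2.COLOR_BGR2HSV)
m=((hsv[...,1]<60)).astype(np.uint8); w=np.zeros_like(m); cv2.circle(w,(379,226),19,1,-1); m&=w
m=cv2.morphologyEx(m,cv2.MORPH_OPEN,np.ones((3,3)))
cs,_=cv2.findContours(m,0,2); k=max(cs,key=cv2.contourArea); e=cv2.fitEllipse(cv2.convexHull(k)); print(e, onz(t,e[0],32).round(1))
p=onz(t,e[0],32); print("dia",[np.linalg.norm(onz(t,(e[0][0]+a/2,e[0][1]),32)-onz(t,(e[0][0]-a/2,e[0][1]),32)).round(1) for a in e[1]])
# hub bright
v=hsv[...,2]; print(np.percentile(v[m>0],[10,50,90]))
print(v[208:246,362:398][::2,::2])
E
```

```text
cam [ 285.92201137   17.43662435 1563.10169431] [1688.07464697 -372.84327619  966.73945947]
plateFL [478.  216.9  55. ]
plateFR [494.6  26.2  55. ]
plateBL [704.5 233.4  55. ]
baseFL [475.7 238.9  40. ]
baseFR [495.4   2.2  40. ]
baseBL [757.9 261.5  40. ]
fin [588.5 128.1  85. ]
slotfront [484.  119.9  55. ]
slotback [554.4 125.2  55. ]
hubA [ 538.3 -343.2   60. ]
hubB [ 459.6 -306.1   60. ]
disc [ 499.8 -327.6   32. ]
s plateFL [478.4 210.2  55. ]
s plateFR [491.6  28.   55. ]
s plateBL [703.9 231.8  55. ]
s plateBR [718.2  82.2  55. ]
s slotf [482.8 120.2  55. ]
s baseBL [761.1 257.5  40. ]
s baseBR [772.   21.5  40. ]
s baseFR [500.3   4.4  40. ]
((378.4196472167969, 223.7095947265625), (30.10825538635254, 34.45594024658203), 174.3229522705078) [ 507.5 -325.9   32. ]
dia [np.float64(102.9), np.float64(117.8)]
[130. 176. 206.]
[[222 222 220 215 213 212 210 214 221 224 226 226 227 226 226 228 223 190]
 [224 222 217 212 208 208 206 209 208 214 220 222 222 220 221 220 217 188]
 [214 209 198 193 193 192 183 184 183 185 187 193 187 181 186 187 181 173]
 [178 170 160 165 167 175 178 176
[... 467 characters left out ...]
130 131 149 163 150 176]
 [157 150 176 176 173 167 174 188 193 200 180 136 131 138 175 168 152 175]
 [158 152 171 179 168 163 188 190 188 179 145 132 135 157 181 163 151 178]
 [162 156 161 175 162 182 192 190 181 150 123 131 148 182 185 152 163 183]
 [160 165 155 157 146 172 189 185 166 119 114 130 169 188 165 134 170 184]
 [154 158 164 150 129 133 159 175 131 111 114 150 183 169 139 150 174 183]
 [157 161 164 163 139 132 124 131 114 112 119 151 158 141 151 168 177 182]
 [161 173 175 163 146 158 149 126 112 107 110 130 151 165 162 174 178 178]
 [153 169 178 162 160 181 170 155 150 133 127 149 171 175 166 175 178 176]
 [120 121 138 138 153 174 171 167 160 150 148 156 169 174 171 175 182 176]]
```

```bash
cat > plan.py <<'E'
# usage: plan(pos, yaw, tilt): total turn (share of 180) and shift in the final tool axes (share of 150 mm) from measured pose
import numpy as np
from scipy.spatial.transform import Rotation as R
from cell import state
def target(yaw,tilt):
    a,t=np.radians(yaw),np.radians(tilt)
    f=np.array([np.cos(a),np.sin(a),0]); l=np.array([-np.sin(a),np.cos(a),0])
    z=np.sin(t)*f+np.array([0,0,-np.cos(t)]); y=-l
    return np.c_[np.cross(y,z),y,z]
def plan(pos,yaw,tilt,s=None):
    s=s or state(); T=target(yaw,tilt); E=s["eef_rot"]
    rv=R.from_matrix(E.T@T).as_rotvec()/np.pi; d=np.array(pos)-s["tcp_pos"]
    print("clk",round(s["clock"],2),"tcp",s["tcp_pos"].round(1),"F",s["ft_force"].round(1),"w",round(s["width"],1),"ff",round(s["finger_force"],1))
    print("turn",rv.round(4),"minrows",int(np.ceil(np.linalg.norm(rv)*180/7)),"shift",(T.T@d/150).round(4),"mm",d.round(1),"minrows",int(np.ceil(np.linalg.norm(d)/38)))
E
python3 - <<'E'
from h import *
from plan import *
t=dict(np.load("top0.npz"));s=dict(np.load("scene0.npz"))
for c,ctr,th,r in((t,(379,226),186,16),):
    v=cv2.GaussianBlur(c["pixels"],(3,3),0).max(2); w=np.zeros_like(v); cv2.circle(w,ctr,r,1,-1)
    m=((v>186)&(w>0)).astype(np.uint8); n,l,st,ce=cv2.connectedComponentsWithStats(m); k=1+st[1:,4].argmax()
    ys,xs=np.where(l==k); P=np.array([onz(c,(x,y),60)[:2] for x,y in zip(xs,ys)],np.float32)
    print("hub",cv2.minAreaRect(P),P.mean(0),len(P))
    u,sv,vt=np.linalg.svd(P-P.mean(0)); print("yaw",np.degrees(np.arctan(vt[0,1]/vt[0,0])))
# scene hub ends
c2=lambda x,y:(130+(x-467+.5)/2.667-.5,245+(y+.5)/2.667-.5)
for n,p in (("near end mid",(547,72)),("far",(585,25)),("disc",(568,70))): print(n,onz(s,c2(*p),60 if n!="disc" else 32).round(1))
t2=cv2.resize(t["pixels"][165:235,205:290],(700,576),interpolation=cv2.INTER_CUBIC); 
mc=np.array([628.5,132,0]);a=np.radians(4.6);X=np.array([np.cos(a),np.sin(a),0]);Y=np.array([-X[1],X[0],0])
cs,sn=np.cos(a),np.sin(a)
for j in(0,5,10,20):
    p=mc+X*(-41-j)+[0,0,85]; print(j,"fin mid top px",proj(t,p).round(1),"front",proj(t,p-20*X).round(1),"scene",proj(s,p).round(1),"shoe tips z67",proj(s,p+62*X+57*Y-[0,0,18]).round(1),proj(t,p+62*X+57*Y-[0,0,18]).round(1))
cv2.imwrite("pics/fin.png",t2)
plan([500,60,230],4.6,40)
E
```

```text
hub ((511.727783203125, -325.90142822265625), (76.66842651367188, 49.472312927246094), 4.760975360870361) [ 512.30743 -327.51578] 140
yaw -20.644098
near end mid [ 534.9 -346.4   60. ]
far [ 471.  -300.1   60. ]
disc [ 502.8 -325.1   32. ]
0 fin mid top px [244.3 194. ] front [244.5 200. ] scene [336.7 241.6] shoe tips z67 [365.8 254.6] [226.8 177.9]
5 fin mid top px [244.3 195.5] front [244.6 201.5] scene [335.9 240.6] shoe tips z67 [364.9 253.6] [226.9 179.3]
10 fin mid top px [244.4 197. ] front [244.7 203. ] scene [335.  239.6] shoe tips z67 [363.9 252.6] [226.9 180.8]
20 fin mid top px [244.5 200. ] front [244.8 206. ] scene [333.4 237.6] shoe tips z67 [362.1 250.5] [227.  183.7]
clk 0.1 tcp [ 195.3 -540.4  230.5] F [-0.8 -0.8  0. ] w 85.4 ff 0.0
turn [-0.0301  0.2209  0.0812] minrows 7 shift [ 1.7947 -3.8267  1.5104] mm [ 3.047e+02  6.004e+02 -5.000e-01] minrows 18
```

View pics/fin.png

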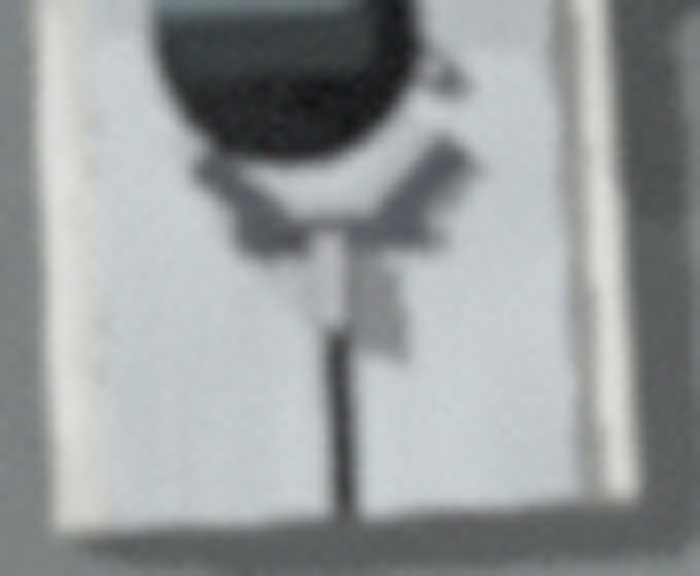

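The fin crop shows the fin top running from (332,230) to (335,330), the slot running to (345,515), and the shoe tips at (197,170) and (478,165). So the joint is at about 0.018 and the fin is at about (570,126) in the world. Start moving.

```bash
python3 -m jog '[[[-0.0043,0.0316,0.0116,0,0,0,1],[-0.0043,0.0316,0.0116,0,0,0,1],[-0.0043,0.0316,0.0116,0,0,0,1],[-0.0043,0.0316,0.0116,0,0,0,1],[-0.0043,0.0316,0.0116,0,0,0,1],[-0.0043,0.0316,0.0116,0,0,0,1],[-0.0043,0.0316,0.0116,0,0,0,1],[0,0,0,0,0,0,1]]]'
python3 - <<'E'
from h import *
from plan import *
plan([480,-330,230],4.6,40)
T=target(4.6,40); print("leg2",(T.T@np.array([10,450,-30])/150).round(4))
t=dict(np.load("top0.npz"))
g=t["pixels"].max(2)
# hub right-hand edge: bright->dark, left edge: strongest step on the other side; per row subpixel gradient
gb=cv2.GaussianBlur(g,(3,3),0).astype(float)
L=[];Rr=[]
for y in range(218,235):
    d=np.gradient(gb[y]); 
    xc=379+(226-y)*0.5
    w=range(int(xc-9),int(xc+10)); 
    xr=min(w,key=lambda x:d[x]); xl=max([x for x in w if x<xr],key=lambda x:d[x])
    def sub(x,sg):
        a,b,c=sg*d[x-1],sg*d[x],sg*d[x+1]; q=a-2*b+c; return x+(0.5*(a-c)/q if q else 0)
    L.append((sub(xl,1),y));Rr.append((sub(xr,-1),y))
for E in(L,Rr):
    P=np.array([onz(t,p,60)[:2] for p in E],np.float32); vx,vy,x0,y0=cv2.fitLine(P,cv2.DIST_HUBER,0,.01,.01).ravel()
    print("yaw",np.degrees(np.arctan2(vy,vx)),"at x=500 y=",y0+(500-x0)*vy/vx, np.array(E)[:,0].round(1))
E
```

```text
clock: 0.77
tcp_pos: [193.1, -540.0, 228.3]
eef_rot: [[0.761, 0.075, 0.644], [0.054, -0.997, 0.053], [0.646, -0.005, -0.763]]
ft_force: [-0.6, -0.1, -0.3]
width: 85.4
finger_force: 0.0
clk 0.77 tcp [ 193.1 -540.   228.3] F [-0.6 -0.1 -0.3] w 85.4 ff 0.0
turn [-0.0002 -0.0014 -0.0024] minrows 1 shift [ 1.5538 -1.2419  1.289 ] mm [286.9 210.    1.7] minrows 10
leg2 [ 0.1067 -2.985   0.3506]
yaw -31.058453 at x=500 y= -312.97482 [380.4 379.9 379.2 378.8 378.1 377.6 376.8 376.2 375.9 375.2 374.5 373.8
 373.1 372.5 371.9 371.7 371.8]
yaw -31.954754 at x=500 y= -339.35672 [388.3 387.9 387.4 386.8 386.  385.3 384.8 384.3 383.8 383.  382.4 382.
 381.3 380.2 379.7 379.2 378.7]
```

```bash
python3 -m jog '[[[0,0,0,0.155,-0.124,0.129,1],[0,0,0,0.155,-0.124,0.129,1],[0,0,0,0.155,-0.124,0.129,1],[0,0,0,0.155,-0.124,0.129,1],[0,0,0,0.155,-0.124,0.129,1],[0,0,0,0.155,-0.124,0.129,1],[0,0,0,0.155,-0.124,0.129,1],[0,0,0,0.155,-0.124,0.129,1],[0,0,0,0.155,-0.124,0.129,1],[0,0,0,0.155,-0.124,0.129,1]]]' | head -2
python3 -m jog '[[[0,0,0,0.009,-0.249,0.029,1],[0,0,0,0.009,-0.249,0.029,1],[0,0,0,0.009,-0.249,0.029,1],[0,0,0,0.009,-0.249,0.029,1],[0,0,0,0.009,-0.249,0.029,1],[0,0,0,0.009,-0.249,0.029,1],[0,0,0,0.009,-0.249,0.029,1],[0,0,0,0.009,-0.249,0.029,1],[0,0,0,0.009,-0.249,0.029,1],[0,0,0,0.009,-0.249,0.029,1],[0,0,0,0.009,-0.249,0.029,1],[0,0,0,0.009,-0.249,0.029,1]]]' | head -2
python3 -m jog '[[[0,0,0,0,0,0,1],[0,0,0,0,0,0,1]]]' | head -2
python3 - <<'E'
from plan import *
X=np.array([np.cos(.0803),np.sin(.0803),0]);
tg=np.array([573.7,126.1,66]); z=target(4.6,40)[:,2]
plan(tg-60*z,4.6,40)
E
```

```text
clock: 1.6
tcp_pos: [483.6, -329.5, 233.3]
clock: 2.6
tcp_pos: [491.5, 121.4, 203.8]
clock: 2.77
tcp_pos: [491.0, 123.2, 202.7]
clk 2.77 tcp [491.  123.2 202.7] F [-0.1 -0.  -0.6] w 85.2 ff 0.0
turn [-0.001  -0.0005  0.0023] minrows 1 shift [-0.1638  0.0251  0.6525] mm [ 44.3  -0.2 -90.8] minrows 3
```

Move to 60 mm short, then down the tool axis.

```bash
python3 -m jog '[[[0,0,0.002,-0.041,0.006,0.163,1],[0,0,0,-0.041,0.006,0.163,1],[0,0,0,-0.041,0.006,0.163,1],[0,0,0,-0.041,0.006,0.163,1],[0,0,0,0,0,0,1],[0,0,0,0,0,0,1]]]' | head -2
python3 - <<'E'
from h import *
from plan import *
plan([573.7,126.1,66],4.6,40)
from cell import viewer
a=viewer.camera("top");b=viewer.camera("scene")
o=np.zeros((420,800,3),np.uint8)
o[:,:400]=cv2.resize(a["pixels"][150:240,205:290],(400,420),interpolation=cv2.INTER_CUBIC)
o[:,400:]=cv2.resize(b["pixels"][180:285,290:390],(400,420),interpolation=cv2.INTER_CUBIC)
cv2.imwrite("pics/pre.png",o)
E
```

```text
clock: 3.27
tcp_pos: [535.6, 116.3, 110.0]
clk 3.27 tcp [535.6 116.3 110. ] F [ 0.2 -1.1  0. ] w 85.3 ff 0.0
turn [ 0.001   0.001  -0.0024] minrows 1 shift [ 0.0095 -0.0446  0.391 ] mm [ 38.1   9.8 -44. ] minrows 2
```

View pics/pre.png

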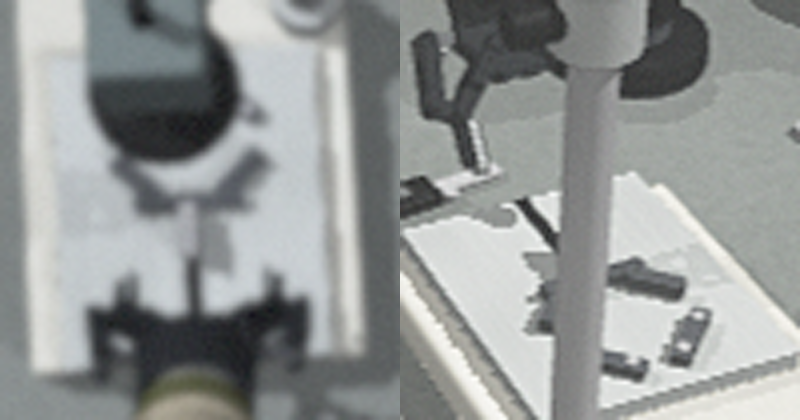

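The picture shows the open fingers straddling the fin line (fingers at x≈128 and 272, fin at 190), about 5 mm to the right, which agrees with the computed shift. Descending.

```bash
python3 -m jog '[[[0,0,-0.002,0.005,-0.042,0.05,1],[0,0,0,0.005,0,0.085,1],[0,0,0,0,0,0.085,1],[0,0,0,0,0,0.085,1],[0,0,0,0,0,0.05,1],[0,0,0,0,0,0,1],[0,0,0,0,0,0,1]]]' | head -2
python3 - <<'E'
from plan import *
plan([573.7,126.1,66],4.6,40)
E
```

```text
clock: 3.95
tcp_pos: [571.3, 127.1, 72.4]
clk 3.95 tcp [571.3 127.1  72.4] F [0.1 0.3 0.3] w 85.4 ff 0.0
turn [ 0.     -0.0005  0.0008] minrows 1 shift [-0.0156  0.0079  0.0423] mm [ 2.4 -1.  -6.4] minrows 1
```

```bash
python3 -m jog '[[[0,0,0,-0.016,0.008,0.042,1],[0,0,0,0,0,0,-1],[0,0,0,0,0,0,-1],[0,0,0,0,0,0,-1],[0,0,0,0,0,0,-1],[0,0,0,0,0,0,-1],[0,0,0,0,0,0,-1],[0,0,0,0,0,0,-1],[0,0,0,0,0,0,-1]]]' 30
python3 - <<'E'
from plan import *
plan([573.7-74.8,126.1-6,66],4.6,40)
E
```

```text
clock: 4.7
tcp_pos: [573.4, 128.1, 66.0]
eef_rot: [[0.762, 0.086, 0.642], [0.065, -0.996, 0.057], [0.644, -0.001, -0.765]]
ft_force: [-1.3, 6.9, 1.7]
width: 11.0
finger_force: 33.8
clk 4.7 tcp [573.4 128.1  66. ] F [-1.3  6.9  1.7] w 11.0 ff 33.8
turn [-0.0016 -0.0006  0.0012] minrows 1 shift [-0.3824  0.0133 -0.3211] mm [-74.5  -8.    0. ] minrows 2
```

```bash
python3 -m jog '[[[0,0,0,0,-0.006,0,-1],[0,0,0,-0.019,0,-0.016,-1],[0,0,0,-0.038,0,-0.032,-1],[0,0,0,-0.038,0,-0.032,-1],[0,0,0,-0.038,0,-0.032,-1],[0,0,0,-0.038,0,-0.032,-1],[0,0,0,-0.038,0,-0.032,-1],[0,0,0,-0.038,0,-0.032,-1],[0,0,0,-0.038,0,-0.032,-1],[0,0,0,-0.019,0,-0.016,-1],[0,0,0,0,0,0,-1],[0,0,0,0,0,0,-1]]]'
python3 - <<'E'
from h import *
from plan import *
plan([573.7-74.8,126.1-6,66],4.6,40)
from cell import viewer
a=viewer.camera("top");b=viewer.camera("scene")
np.savez("top1.npz",**a)
o=np.zeros((420,800,3),np.uint8)
o[:,:400]=cv2.resize(a["pixels"][150:240,205:290],(400,420),interpolation=cv2.INTER_CUBIC)
o[:,400:]=cv2.resize(b["pixels"][180:285,290:390],(400,420),interpolation=cv2.INTER_CUBIC)
cv2.imwrite("pics/pull.png",o)
E
```

```text
clock: 5.7
tcp_pos: [526.1, 124.0, 71.5]
eef_rot: [[0.789, 0.083, 0.608], [0.069, -0.996, 0.047], [0.61, 0.005, -0.792]]
ft_force: [-3.8, 0.6, -30.7]
width: 11.1
finger_force: 30.6
clk 5.7 tcp [526.1 124.   71.5] F [ -3.8   0.6 -30.7] w 11.1 ff 30.6
turn [0.0007 0.0133 0.0019] minrows 1 shift [-0.1637  0.0116 -0.0897] mm [-27.2  -3.9  -5.5] minrows 1
```

View pics/pull.png

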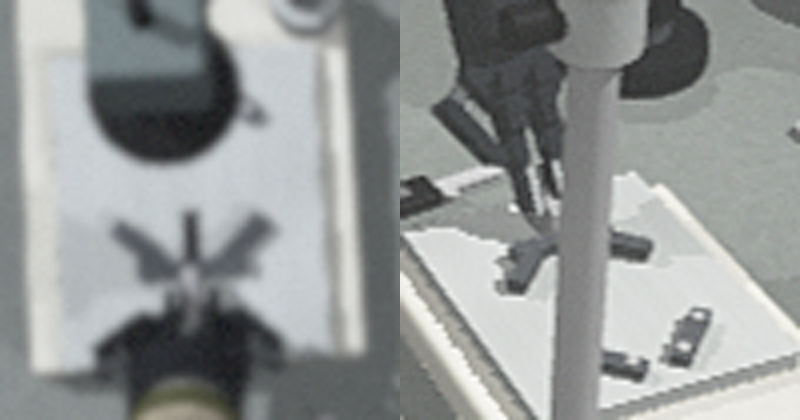

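The stop has been drawn about 47 mm; shoes now at crop y≈220, clear of the disc's place. But the tool rose and tilted, with −30 N, so the arm hit some limit. Checking joints.

```bash
python3 - <<'E'
from cell import state
s=state(); print(s["joints"].round(1))
E
```

```text
[  4.9   2.  -58.9  -8.5  -0.3 179.9]
```

Joint 3 (elbow) is at its limit and joint 6 is near 180. I'll release, rise, tilt less, flip the wrist half a turn, then regrip for the rest of the pull.

```bash
python3 -m jog '[[[0,0,0,0,0,0,1],[0,0,0,0,0,0,1],[0,0,0,0,0,0,1],[0,0,0,0,0,0,1],[0,0,0,0,0,0,1],[0,0,0,0,0,0,1],[0,0,0,0.06,0,-0.08,1],[0,0,0,0.06,0,-0.08,1],[0,0,0,0.06,0,-0.08,1],[0,0,0,0.06,0,-0.08,1],[0,0,0,0.06,0,-0.08,1],[0,-0.03,0,0,0,0,1]]]'
python3 -m jog '[[[0,-0.03,0,0,0,0,1],[0,-0.023,0,0,0,0,1],[0,0,-0.038,0,0,0,1],[0,0,-0.038,0,0,0,1],[0,0,-0.038,0,0,0,1],[0,0,-0.038,0,0,0,1],[0,0,-0.038,0,0,0,1],[0,0,-0.038,0,0,0,1],[0,0,-0.038,0,0,0,1],[0,0,0,0,0,0,1]]]' 
python3 - <<'E'
from cell import state
s=state(); print(s["joints"].round(1))
E
```

```text
clock: 6.8
tcp_pos: [525.2, 124.8, 151.8]
eef_rot: [[0.835, 0.085, 0.544], [0.074, -0.996, 0.042], [0.546, 0.005, -0.838]]
ft_force: [0.1, 0.3, -1.3]
width: 85.2
finger_force: 0.0
clock: 7.63
tcp_pos: [529.3, 124.6, 153.1]
eef_rot: [[0.547, 0.735, 0.401], [0.794, -0.607, 0.03], [0.265, 0.302, -0.916]]
ft_force: [1.1, 0.1, 0.9]
width: 85.6
finger_force: 0.0
[  5.   -0.4 -36.3  30.4  -0.3 131.9]
```

```bash
sed -i 's/y=-l$/y=l/' plan.py; grep -n "y=l" plan.py
python3 -m jog '[[[0,0,-0.038,0,0,0,1],[0,0,-0.038,0,0,0,1],[0,0,-0.038,0,0,0,1],[0,0,-0.038,0,0,0,1],[0,0,-0.038,0,0,0,1],[0,0,-0.038,0,0,0,1],[0,0,-0.038,0,0,0,1],[0,0,-0.038,0,0,0,1],[0,0,-0.038,0,0,0,1],[0,0,-0.038,0,0,0,1],[0,0,-0.038,0,0,0,1],[0,0,-0.038,0,0,0,1]]]' | head -2
python3 -m jog '[[[0,0,-0.038,0,0,0,1],[0,0,-0.038,0,0,0,1],[0,0,-0.038,0,0,0,1],[0,0,-0.038,0,0,0,1],[0,0,-0.038,0,0,0,1],[0,0,-0.038,0,0,0,1],[0,0,-0.038,0,0,0,1],[0,0,0,0,0,0,1]]]' | head -2
python3 - <<'E'
from plan import *
plan([528,124.4,63],4.6,25)
print(state()["joints"].round(1))
E
```

```text
8:    z=np.sin(t)*f+np.array([0,0,-np.cos(t)]); y=l
clock: 8.63
tcp_pos: [529.3, 124.6, 153.0]
clock: 9.3
tcp_pos: [529.3, 124.6, 153.0]
clk 9.3 tcp [529.3 124.6 153. ] F [ 0.1 -0.1 -0.2] w 85.2 ff 0.0
turn [-0.001  -0.0072 -0.0102] minrows 1 shift [ 0.2617 -0.0008  0.54  ] mm [ -1.3  -0.2 -90. ] minrows 3
[  5.   -0.4 -36.3  30.4  -0.3   2.2]
```

```bash
python3 -m jog '[[[0,-0.007,-0.01,0,0,0,1],[0,0,0,0.05,0,0.1,1],[0,0,0,0.05,0,0.1,1],[0,0,0,0.05,0,0.1,1],[0,0,0,0.05,0,0.1,1],[0,0,0,0.03,0,0.07,1],[0,0,0,0.03,0,0.07,1],[0,0,0,0,0,0,1],[0,0,0,0,0,0,1]]]' 
python3 - <<'E'
from plan import *
plan([528,124.4,63],4.6,25)
E
```

```text
clock: 10.05
tcp_pos: [527.5, 124.3, 62.4]
eef_rot: [[-0.905, -0.075, 0.419], [-0.069, 0.997, 0.031], [-0.42, -0.001, -0.907]]
ft_force: [1.2, -0.2, 0.1]
width: 85.6
finger_force: 0.0
clk 10.05 tcp [527.5 124.3  62.4] F [ 1.2 -0.2  0.1] w 85.6 ff 0.0
turn [-0.001  -0.0008 -0.0013] minrows 1 shift [-0.0045  0.0007 -0.0023] mm [0.5 0.1 0.6] minrows 1
```

```bash
python3 -m jog '[[[0,0,0,0,0,0,-1],[0,0,0,0,0,0,-1],[0,0,0,0,0,0,-1],[0,0,0,0,0,0,-1],[0,0,0,0,0,0,-1],[0,0,0,0,0,0,-1],[0,0,0,0,0,0,-1]]]' 30
python3 -m jog '[[[0,0,0,0.024,0,-0.011,-1],[0,0,0,0.024,0,-0.011,-1],[0,0,0,0.024,0,-0.011,-1],[0,0,0,0.018,0,-0.009,-1],[0,0,0,0,0,0,-1],[0,0,0,0,0,0,-1]]]'
python3 - <<'E'
from plan import *
print(state()["joints"].round(1))
E
```

```text
clock: 10.63
tcp_pos: [528.3, 124.2, 63.3]
eef_rot: [[-0.904, -0.079, 0.421], [-0.073, 0.997, 0.031], [-0.422, -0.003, -0.907]]
ft_force: [-2.5, -1.9, 3.2]
width: 11.5
finger_force: 33.2
clock: 11.13
tcp_pos: [512.9, 122.9, 63.3]
eef_rot: [[-0.904, -0.078, 0.421], [-0.072, 0.997, 0.03], [-0.422, -0.003, -0.907]]
ft_force: [-2.7, -2.8, 7.1]
width: 11.5
finger_force: 33.7
[  5.    4.3 -47.5  13.3  -0.4   0.3]
```

```bash
python3 -m jog '[[[0,0,0,0,0,0,1],[0,0,0,0,0,0,1],[0,0,0,0,0,0,1],[0,0,0,0,0,0,1],[0,0,0,0,0,0,1],[0,0,0,0,0,0,1],[0,0,0,-0.06,0,-0.13,1],[0,0,0,-0.08,0,-0.18,1],[0,0,0,-0.08,0,-0.18,1],[0,0,0,-0.08,0,-0.18,1],[0,0,0,0,0,0,1]]]'
python3 - <<'E'
from plan import *
T=target(-31.5,40); pre=np.array([511.2,-332.8,41])-80*T[:,2]; print(pre)
plan(pre,4.6,25)
s=state(); print((R.from_matrix(s["eef_rot"].T@T).as_rotvec()/np.pi).round(4))
E
```

```text
clock: 12.05
tcp_pos: [515.9, 123.8, 180.4]
eef_rot: [[-0.899, -0.079, 0.431], [-0.072, 0.997, 0.032], [-0.432, -0.002, -0.902]]
ft_force: [1.3, 0.1, 0.9]
width: 85.6
finger_force: 0.0
[ 467.35467735 -305.93155172  102.28355545]
clk 12.05 tcp [515.9 123.8 180.4] F [1.3 0.1 0.9] w 85.6 ff 0.0
turn [-0.0009  0.0032 -0.0001] minrows 1 shift [ 0.7206 -2.8298  0.2383] mm [ -48.5 -429.8  -78.1] minrows 12
[ 0.1081 -0.0772  0.169 ]
```

```bash
python3 -m jog '[[[0,0,0,0.032,-0.237,-0.015,1],[0,0,0,0.032,-0.237,-0.015,1],[0,0,0,0.032,-0.237,-0.015,1],[0,0,0,0.032,-0.237,-0.015,1],[0,0,0,0.032,-0.237,-0.015,1],[0,0,0,0.032,-0.237,-0.015,1],[0,0,0,0.032,-0.237,-0.015,1],[0,0,0,0.032,-0.237,-0.015,1],[0,0,0,0.032,-0.237,-0.015,1],[0,0,0,0.032,-0.237,-0.015,1],[0,0,0,0.032,-0.237,-0.015,1],[0,0,0,0.032,-0.237,-0.015,1]]]' | head -2
python3 -m jog '[[[0.018,-0.0129,0.0282,0,0,0,1],[0.018,-0.0129,0.0282,0,0,0,1],[0.018,-0.0129,0.0282,0,0,0,1],[0.018,-0.0129,0.0282,0,0,0,1],[0.018,-0.0129,0.0282,0,0,0,1],[0.018,-0.0129,0.0282,0,0,0,1],[0,0,0,0,0,0,1]]]' | head -2
python3 - <<'E'
from plan import *
T=target(-31.5,40); pre=np.array([511.2,-332.8,41])-80*T[:,2]
plan(pre,-31.5,40);print(state()["joints"].round(1))
E
```

```text
clock: 13.05
tcp_pos: [481.1, -308.8, 173.8]
clock: 13.63
tcp_pos: [480.0, -303.7, 171.3]
clk 13.63 tcp [ 480.  -303.7  171.3] F [-0.6  1.4 -0.8] w 85.6 ff 0.0
turn [-0.0014 -0.0036  0.0007] minrows 1 shift [ 0.3447 -0.0568  0.3117] mm [-12.6  -2.3 -69. ] minrows 2
[-44.8  -6.5 -48.9   9.    8.1 -10.4]
```

```bash
python3 -m jog '[[[0,-0.0036,0,0.11,-0.03,0.12,1],[0,0,0,0.11,-0.03,0.12,1],[0,0,0,0.08,0,0.1,1],[0,0,0,0.04,0,0.09,1],[0,0,0,0,0,0,1],[0,0,0,0,0,0,1]]]' | head -2
python3 - <<'E'
from h import *
from plan import *
plan([511.2,-332.8,41],-31.5,40);print(state()["joints"].round(1))
from cell import viewer
a=viewer.camera("top");b=viewer.camera("scene")
o=np.zeros((400,800,3),np.uint8)
o[:,:400]=cv2.resize(a["pixels"][185:265,340:420],(400,400),interpolation=cv2.INTER_CUBIC)
o[:,400:]=cv2.resize(b["pixels"][220:300,125:205],(400,400),interpolation=cv2.INTER_CUBIC)
cv2.imwrite("pics/pick.png",o)
E
```

```text
clock: 14.13
tcp_pos: [478.7, -316.3, 91.2]
clk 14.13 tcp [ 478.7 -316.3   91.2] F [-0.4  0.3 -0.3] w 85.3 ff 0.0
turn [-0.0012 -0.0001  0.0015] minrows 1 shift [0.0293 0.0197 0.4119] mm [ 32.5 -16.5 -50.2] minrows 2
[-46.4   2.6 -56.1  -7.7   9.3 -11.8]
```

View pics/pick.png

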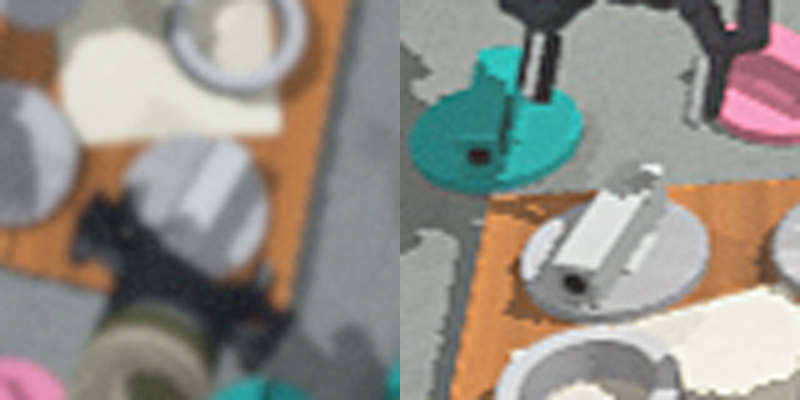

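The picture shows the fingers straddling the hub (tips at about (110,195) and (270,280), hub line through (205,180)). Allowing for parallax they are centred, so I descend.

```bash
python3 -m jog '[[[0,0,0,0.01,0.01,0.08,1],[0,0,0,0.01,0.01,0.08,1],[0,0,0,0.01,0,0.08,1],[0,0,0,0,0,0.07,1],[0,0,0,0,0,0.05,1],[0,0,0,0,0,0.03,1],[0,0,0,0,0,0,1],[0,0,0,0,0,0,1]]]'
python3 - <<'E'
from plan import *
plan([511.2,-332.8,41],-31.5,40);print(state()["joints"].round(1))
E
```

```text
clock: 14.9
tcp_pos: [509.7, -332.1, 45.0]
eef_rot: [[-0.653, 0.523, 0.548], [0.396, 0.852, -0.341], [-0.645, -0.006, -0.764]]
ft_force: [-0.6, -0.5, 0.0]
width: 85.4
finger_force: 0.0
clk 14.9 tcp [ 509.7 -332.1   45. ] F [-0.6 -0.5  0. ] w 85.4 ff 0.0
turn [-0.0016  0.001   0.0012] minrows 1 shift [0.0088 0.0014 0.0278] mm [ 1.5 -0.7 -4. ] minrows 1
[-44.7  12.2 -55.3 -17.    8.2 -10.4]
```

```bash
python3 -m jog '[[[0,0,0,0.009,0,0.028,1],[0,0,0,0,0,0,1],[0,0,0,0,0,0,-1],[0,0,0,0,0,0,-1],[0,0,0,0,0,0,-1],[0,0,0,0,0,0,-1],[0,0,0,0,0,0,-1],[0,0,0,0,0,0,-1],[0,0,0,0,0,0,-1]]]' 70
python3 - <<'E'
from plan import *
plan([511.2,-332.8,71],-31.5,40)
E
```

```text
clock: 15.65
tcp_pos: [510.9, -333.1, 40.8]
eef_rot: [[-0.653, 0.523, 0.547], [0.396, 0.852, -0.342], [-0.645, -0.006, -0.764]]
ft_force: [-2.7, 0.8, 3.7]
width: 25.0
finger_force: 69.5
clk 15.65 tcp [ 510.9 -333.1   40.8] F [-2.7  0.8  3.7] w 25.0 ff 69.5
turn [-0.0018  0.0011  0.0011] minrows 1 shift [-0.1298  0.0026 -0.1538] mm [ 0.3  0.3 30.2] minrows 1
```

```bash
python3 -m jog '[[[0,0,0,-0.022,0,-0.026,-1],[0,0,0,-0.043,0,-0.051,-1],[0,0,0,-0.043,0,-0.051,-1],[0,0,0,-0.06,0,-0.07,-1],[0,0,0,-0.06,0,-0.07,-1],[0,0,0,-0.06,0,-0.07,-1],[0,0,0,-0.06,0,-0.07,-1],[0,0,0,-0.06,0,-0.07,-1],[0,0,0,-0.043,0,-0.051,-1],[0,0,0,0,0,0,-1],[0,0,0,0,0,0,-1]]]'
python3 - <<'E'
from h import *
from plan import *
# placing: disc origin = machine centre (home) - 4 mm in x; TCP = disc + offset seen at the grasp
T=target(4.8,40); X=np.array([np.cos(np.radians(4.8)),np.sin(np.radians(4.8)),0])
s=state()
print((R.from_matrix(s["eef_rot"].T@T).as_rotvec()/np.pi).round(4), s["joints"].round(1))
E0=s["eef_rot"]
print("to (520,40,z) in present axes",(E0.T@(np.array([520,60,165])-s["tcp_pos"])/150).round(3))
from cell import viewer
a=viewer.camera("top");b=viewer.camera("scene");np.savez("top2.npz",**a)
o=np.zeros((400,800,3),np.uint8)
o[:,:400]=cv2.resize(a["pixels"][175:255,340:420],(400,400),interpolation=cv2.INTER_CUBIC)
o[:,400:]=cv2.resize(b["pixels"][190:290,105:205],(400,400),interpolation=cv2.INTER_CUBIC)
cv2.imwrite("pics/lift.png",o)
E
```

```text
clock: 16.57
tcp_pos: [510.8, -331.7, 143.7]
eef_rot: [[-0.655, 0.523, 0.546], [0.397, 0.852, -0.34], [-0.643, -0.006, -0.766]]
ft_force: [0.3, -0.2, -6.1]
width: 25.1
finger_force: 69.5
[-0.1311 -0.0005 -0.1534] [-44.6   0.7 -47.8   2.3   8.1 -10.3]
to (520,40,z) in present axes [ 0.905  2.257 -0.963]
```

View pics/lift.png

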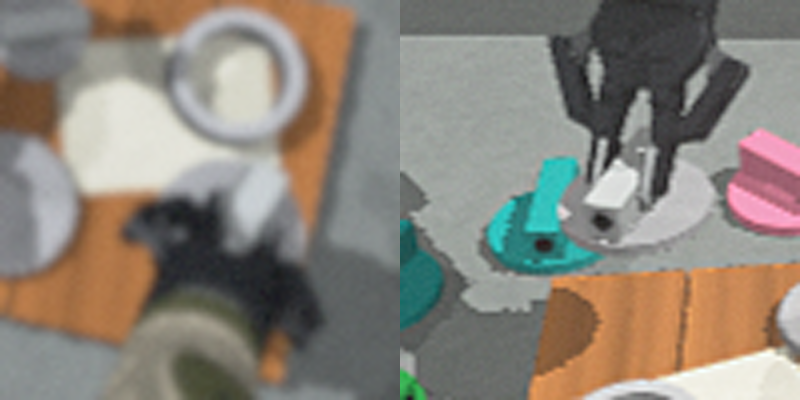

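Lifted flat: the disc hangs level over the board with its far hub end at top crop (270,165), and the load is 6 N. Carry it to the front of the machine.

```bash
python3 -m jog '[[[0,0,0,0.04,0.1,-0.043,-1],[0,0,0,0.075,0.188,-0.08,-1],[0,0,0,0.075,0.188,-0.08,-1],[0,0,0,0.075,0.188,-0.08,-1],[0,0,0,0.075,0.188,-0.08,-1],[0,0,0,0.075,0.188,-0.08,-1],[0,0,0,0.075,0.188,-0.08,-1],[0,0,0,0.075,0.188,-0.08,-1],[0,0,0,0.075,0.188,-0.08,-1],[0,0,0,0.075,0.188,-0.08,-1],[0,0,0,0.075,0.188,-0.08,-1],[0,0,0,0.075,0.188,-0.08,-1]]]' | head -2
python3 -m jog '[[[0,0,0,0.04,0.09,-0.04,-1],[-0.022,0,-0.0256,0,0,0,-1],[-0.022,0,-0.0256,0,0,0,-1],[-0.022,0,-0.0256,0,0,0,-1],[-0.022,0,-0.0256,0,0,0,-1],[-0.022,0,-0.0256,0,0,0,-1],[-0.022,0,-0.0256,0,0,0,-1],[0,0,0,0,0,0,-1],[0,0,0,0,0,0,-1]]]'
python3 - <<'E'
from h import *
from plan import *
t=dict(np.load("top2.npz")); e=onz(t,(393.5,207.5),163); f=np.array([np.cos(np.radians(-31.5)),np.sin(np.radians(-31.5)),0])
print("far hub end",e.round(1),"centre",(e-46*f).round(1),"tcp-centre",(np.array([510.8,-331.7,0])-(e-46*f)).round(1))
X=np.array([np.cos(np.radians(4.8)),np.sin(np.radians(4.8)),0])
home=np.array([628.5,133,0])
print("final tcp",home-4*X+12*X)
plan(home+8*X-60*X+[0,0,105],4.8,40)
E
```

```text
clock: 17.67
tcp_pos: [519.7, 45.2, 163.2]
clock: 18.42
tcp_pos: [520.1, 57.9, 164.0]
eef_rot: [[-0.765, -0.08, 0.639], [-0.061, 0.997, 0.052], [-0.641, 0.001, -0.767]]
ft_force: [-0.1, -0.4, -6.3]
width: 24.8
finger_force: 71.9
far hub end [ 540.9 -344.7  163. ] centre [ 501.7 -320.6  163. ] tcp-centre [   9.1  -11.1 -163. ]
final tcp [636.47194287 133.66942275   0.        ]
clk 18.42 tcp [520.1  57.9 164. ] F [-0.1 -0.4 -6.3] w 24.8 ff 71.9
turn [-0.0004 -0.0006 -0.001 ] minrows 1 shift [-0.0654  0.4388  0.5681] mm [ 56.6  70.8 -59. ] minrows 3
```

```bash
python3 -m jog '[[[0,0,0,-0.018,0.073,0.086,-1],[0,0,0,-0.018,0.073,0.086,-1],[0,0,0,-0.018,0.073,0.086,-1],[0,0,0,-0.018,0.073,0.086,-1],[0,0,0,-0.018,0.073,0.086,-1],[0,0,0,-0.018,0.073,0.086,-1],[0,0,0,0,0,0,-1],[0,0,0,0,0,0,-1]]]' | head -2
python3 - <<'E'
from h import *
from plan import *
X=np.array([np.cos(np.radians(4.8)),np.sin(np.radians(4.8)),0])
home=np.array([628.5,133,0])
plan(home+8*X-28*X+[0,0,93],4.8,40)
plan(home+8*X+[0,0,80],4.8,40)
from cell import viewer
a=viewer.camera("top");b=viewer.camera("scene")
o=np.zeros((450,800,3),np.uint8)
o[:,:400]=cv2.resize(a["pixels"][145:235,205:285],(400,450),interpolation=cv2.INTER_CUBIC)
o[:,400:]=cv2.resize(b["pixels"][165:285,285:392],(400,450),interpolation=cv2.INTER_CUBIC)
cv2.imwrite("pics/preplace.png",o)
E
```

```text
clock: 19.08
tcp_pos: [576.5, 131.5, 114.9]
clk 19.08 tcp [576.5 131.5 114.9] F [-0.3  0.4 -7.2] w 24.9 ff 72.1
turn [ 0.0008 -0.0007  0.0006] minrows 1 shift [-0.0694 -0.0192  0.249 ] mm [ 32.1  -0.2 -21.9] minrows 2
clk 19.08 tcp [576.5 131.5 114.9] F [-0.3  0.4 -7.2] w 24.9 ff 72.1
turn [ 0.0008 -0.0007  0.0006] minrows 1 shift [-0.1567 -0.0192  0.4354] mm [ 60.    2.1 -34.9] minrows 2
```

View pics/preplace.png

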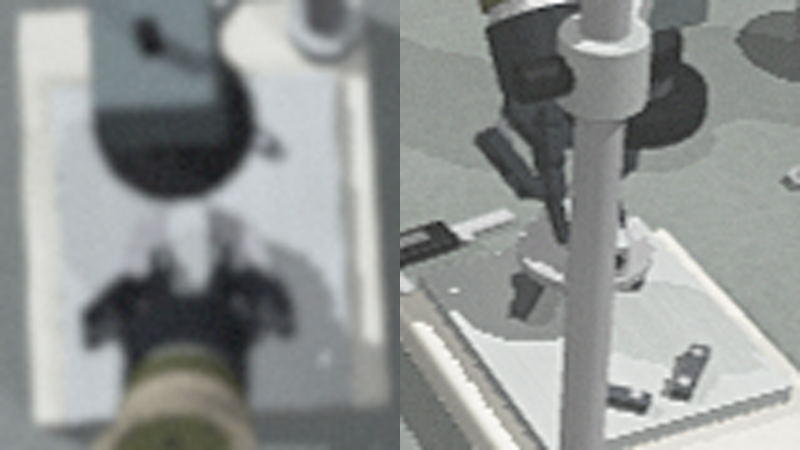

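The picture shows the disc held hub-forward, level, just in front of the ring light (hub at (190,245), centred on the plate), with the stop's shoes well clear. Go in and down.

```bash
python3 -m jog '[[[0,0,0,-0.023,-0.006,0.083,-1],[0,0,0,-0.023,-0.006,0.083,-1],[0,0,0,-0.023,-0.006,0.083,-1],[0,0,0,-0.0175,0,0.043,-1],[0,0,0,-0.0175,0,0.043,-1],[0,0,0,-0.0175,0,0.043,-1],[0,0,0,-0.0175,0,0.043,-1],[0,0,0,0,0,0,-1],[0,0,0,0,0,0,-1]]]'
python3 - <<'E'
from plan import *
plan([633.2,133.4,74],4.8,40)
E
```

```text
clock: 19.93
tcp_pos: [634.1, 132.2, 81.7]
eef_rot: [[-0.763, -0.086, 0.641], [-0.065, 0.996, 0.055], [-0.643, 0.0, -0.766]]
ft_force: [-0.2, 0.2, -6.8]
width: 24.8
finger_force: 72.0
clk 19.93 tcp [634.1 132.2  81.7] F [-0.2  0.2 -6.8] w 24.8 ff 72.0
turn [0.0005 0.0002 0.0004] minrows 1 shift [0.0371 0.0085 0.0359] mm [-0.9  1.2 -7.7] minrows 1
```

```bash
python3 -m jog '[[[0,0,0,0.006,0.008,0.007,-1],[0,0,0,0.006,0,0.007,-1],[0,0,0,0.006,0,0.007,-1],[0,0,0,0.004,0,0.005,-1],[0,0,0,0,0,0,-1],[0,0,0,0,0,0,-1]]]' | grep -E "tcp|force"
python3 -m jog '[[[0,0,0,0.003,0,0.003,-1],[0,0,0,0,0,0,-1],[0,0,0,0,0,0,-1]]]'| grep -E "tcp|force"
python3 -m jog '[[[0,0,0,0.003,0,0.003,-1],[0,0,0,0,0,0,-1],[0,0,0,0,0,0,-1]]]'| grep -E "tcp|force"
```

```text
tcp_pos: [633.6, 133.4, 76.5]
ft_force: [0.3, 0.1, -6.4]
finger_force: 72.0
tcp_pos: [633.8, 133.4, 76.0]
ft_force: [0.3, -0.2, -6.4]
finger_force: 72.0
tcp_pos: [633.7, 133.4, 75.3]
ft_force: [0.4, 1.2, -5.2]
finger_force: 72.0
```

```bash
python3 -m jog '[[[0,0,0,0.002,0,0.002,-1],[0,0,0,0,0,0,-1],[0,0,0,0,0,0,-1]]]'| grep -E "tcp|force"
python3 -m jog '[[[0,0,0,0.002,0,0.003,-1],[0,0,0,0,0,0,-1],[0,0,0,0,0,0,-1]]]'| grep -E "tcp|force"
python3 -m jog '[[[0,0,0,0.002,0,0.003,-1],[0,0,0,0,0,0,-1],[0,0,0,0,0,0,-1]]]'| grep -E "tcp|force"
```

```text
tcp_pos: [633.6, 133.4, 74.9]
ft_force: [0.1, 0.8, -6.9]
finger_force: 72.0
tcp_pos: [633.7, 133.4, 74.4]
ft_force: [-0.5, -0.6, -6.1]
finger_force: 72.0
tcp_pos: [634.0, 133.4, 74.1]
ft_force: [0.4, 0.4, -5.2]
finger_force: 72.1
```

```bash
for i in 1; do :; done
python3 -m jog '[[[0,0,0,0.002,0,0.003,-1],[0,0,0,0,0,0,-1],[0,0,0,0,0,0,-1]]]'| grep -E "tcp|ft_force"
python3 -m jog '[[[0,0,0,0.002,0,0.003,-1],[0,0,0,0,0,0,-1],[0,0,0,0,0,0,-1]]]'| grep -E "tcp|ft_force"
python3 -m jog '[[[0,0,0,0.002,0,0.003,-1],[0,0,0,0,0,0,-1],[0,0,0,0,0,0,-1]]]'| grep -E "clock|tcp|ft_force"
```

```text
tcp_pos: [634.4, 133.4, 74.0]
ft_force: [-1.8, -0.3, -2.0]
tcp_pos: [634.8, 133.5, 74.0]
ft_force: [-3.5, 0.0, 3.7]
clock: 22.43
tcp_pos: [635.2, 133.5, 73.9]
ft_force: [-4.5, -0.2, 5.5]
```

Contact at TCP z 74, as expected. Release and back out along the tool.

```bash
python3 -m jog '[[[0,0,0,-0.002,0,-0.002,-1],[0,0,0,0,0,0,-0.1],[0,0,0,0,0,0,0.4],[0,0,0,0,0,0,1],[0,0,0,0,0,0,1],[0,0,0,0,0,0,1],[0,0,0,0,0,0,1]]]' 20
python3 -m jog '[[[0,0,0,0,0,-0.06,1],[0,0,0,0,0,-0.1,1],[0,0,0,0,0,-0.15,1],[0,0,0,0,0,-0.15,1],[0,0,0,0,0,-0.1,1],[0,0,0,0,0,0,1]]]' | grep -E "tcp|ft_force"
python3 - <<'E'
from plan import *
plan([545,126,140],4.8,40)
print(state()["joints"].round(1))
E
```

```text
clock: 23.02
tcp_pos: [634.1, 133.4, 72.6]
eef_rot: [[-0.763, -0.086, 0.641], [-0.065, 0.996, 0.055], [-0.643, 0.0, -0.766]]
ft_force: [0.6, -0.1, 1.0]
width: 85.3
finger_force: 0.0
tcp_pos: [579.7, 129.0, 139.9]
ft_force: [0.7, 0.2, 0.6]
clk 23.52 tcp [579.7 129.  139.9] F [0.7 0.2 0.6] w 85.4 ff 0.0
turn [0.0006 0.0014 0.0005] minrows 1 shift [ 0.1776 -0.0006 -0.1495] mm [-34.7  -3.    0.1] minrows 1
[  4.7  -0.5 -50.    0.2   0.2  -0.2]
```

```bash
python3 -m jog '[[[0,0,0,0.089,0,-0.075,1],[0,0,0,0.089,0,-0.075,1],[0,0.028,0,0,0,0,1],[0,0.028,0,0,0,0,1],[0,0.028,0,0,0,0,1],[0,0,0,0,0,0,1]]]' | grep -E "tcp|ft_force"
python3 - <<'E'
from plan import *
plan([512.9,123.1,63],4.8,25)
T=target(4.8,25); print((T.T@np.array([-32,-3,-20])/150).round(3))
print(state()["joints"].round(1))
E
```

```text
tcp_pos: [549.2, 125.8, 139.6]
ft_force: [1.9, -0.7, 0.9]
clk 24.02 tcp [549.2 125.8 139.6] F [ 1.9 -0.7  0.9] w 85.4 ff 0.0
turn [ 0.0003 -0.      0.0004] minrows 1 shift [0.4359 0.0024 0.3603] mm [-36.3  -2.7 -76.6] minrows 3
[ 0.251 -0.002  0.03 ]
[  4.7   1.9 -36.8  26.3   0.1  -0.2]
```

```bash
python3 -m jog '[[[0,0,0,0.131,0,-0.006,1],[0,0,0,0.131,0.002,-0.006,1],[0,0,0,0.035,0,0.074,1],[0,0,0,0.035,0,0.074,1],[0,0,0,0.035,0,0.074,1],[0,0,0,0.035,0,0.074,1],[0,0,0,0.035,0,0.074,1],[0,0,0,0,0,0,1],[0,0,0,0,0,0,1]]]' | grep -E "tcp|ft_force"
python3 - <<'E'
from plan import *
plan([512.9,123.1,63],4.8,25)
print(state()["joints"].round(1))
E
```

```text
tcp_pos: [507.4, 122.9, 59.4]
ft_force: [-0.1, 0.2, 0.3]
clk 24.77 tcp [507.4 122.9  59.4] F [-0.1  0.2  0.3] w 85.4 ff 0.0
turn [ 0.0004 -0.0009  0.0006] minrows 1 shift [-0.0434 -0.0015 -0.0065] mm [5.5 0.2 3.6] minrows 1
[  4.7   4.1 -48.4  12.6   0.1  -0.2]
```

```bash
python3 -m jog '[[[0,0,0,-0.043,0,-0.006,1],[0,0,0,0,0,0,1],[0,0,0,0,0,0,-1],[0,0,0,0,0,0,-1],[0,0,0,0,0,0,-1],[0,0,0,0,0,0,-1],[0,0,0,0,0,0,-1],[0,0,0,0,0,0,-1],[0,0,0,0,0,0,-1]]]' 50 | grep -vE "eef"
python3 -m jog '[[[0,0,0,-0.018,0,0.0085,-1],[0,0,0,-0.018,0,0.0085,-1],[0,0,0,-0.018,0,0.0085,-1],[0,0,0,-0.018,0,0.0085,-1],[0,0,0,-0.018,0,0.0085,-1],[0,0,0,0,0,0,-1]]]' | grep -vE "eef"
```

```text
clock: 25.52
tcp_pos: [514.2, 123.1, 64.4]
ft_force: [-1.5, -1.9, 2.6]
width: 10.8
finger_force: 50.8
clock: 26.02
tcp_pos: [530.1, 124.5, 64.4]
ft_force: [1.7, -1.6, 0.4]
width: 11.2
finger_force: 50.6
```

```bash
python3 -m jog '[[[0,0,0,-0.012,0,0.0056,-1],[0,0,0,-0.012,0,0.0056,-1],[0,0,0,-0.012,0,0.0056,-1],[0,0,0,0,0,0,-1]]]' | grep -E "clock|tcp|ft"
python3 -m jog '[[[0,0,0,-0.012,0,0.0056,-1],[0,0,0,-0.012,0,0.0056,-1],[0,0,0,0,0,0,-1]]]' | grep -E "tcp|ft"
python3 -m jog '[[[0,0,0,-0.012,0,0.0056,-1],[0,0,0,-0.012,0,0.0056,-1],[0,0,0,0,0,0,-1]]]' | grep -E "tcp|ft"
python3 -m jog '[[[0,0,0,-0.012,0,0.0056,-1],[0,0,0,0,0,0,-1]]]' | grep -E "tcp|ft"
```

```text
clock: 26.35
tcp_pos: [535.6, 125.0, 64.4]
ft_force: [1.4, -3.7, 2.6]
tcp_pos: [539.4, 125.4, 64.4]
ft_force: [-0.3, -2.5, 2.5]
tcp_pos: [543.1, 125.7, 64.4]
ft_force: [-2.3, -4.1, 6.2]
tcp_pos: [544.9, 125.8, 64.4]
ft_force: [-3.3, -4.9, 6.1]
```

```bash
python3 -m jog '[[[0,0,0,-0.01,-0.004,0.0047,-1],[0,0,0,0,0,0,-1]]]' | grep -E "tcp|ft"
python3 -m jog '[[[0,0,0,-0.01,0,0.0047,-1],[0,0,0,0,0,0,-1]]]' | grep -E "tcp|ft"
python3 -m jog '[[[0,0,0,-0.01,0,0.0047,-1],[0,0,0,0,0,0,-1]]]' | grep -E "tcp|ft"
python3 -m jog '[[[0,0,0,-0.006,0,0.0028,-1],[0,0,0,0,0,0,-1]]]' | grep -E "tcp|ft"
```

```text
tcp_pos: [545.4, 125.8, 64.3]
ft_force: [-10.3, -2.6, 13.5]
tcp_pos: [545.5, 125.9, 64.2]
ft_force: [-20.0, -4.7, 24.6]
tcp_pos: [545.7, 125.9, 64.1]
ft_force: [-30.4, -5.6, 34.3]
tcp_pos: [545.8, 125.9, 64.0]
ft_force: [-34.4, -6.3, 39.7]
```

The stop is firm at TCP x≈545.7 (over 20 N), which matches a joint value of about 0.045 (fin 86 mm before home). Relax the push, open, and rise clear.

```bash
python3 -m jog '[[[0,0,0,0.009,0,-0.0042,-1],[0,0,0,0.007,0,-0.0033,-1],[0,0,0,0,0,0,-1]]]' | grep -E "tcp|ft"
python3 -m jog '[[[0,0,0,0,0,0,1],[0,0,0,0,0,0,1],[0,0,0,0,0,0,1],[0,0,0,0,0,0,1],[0,0,0,0,0,0,1],[0,0,0,0,0,0,1]]]' | grep -vE "eef"
python3 -m jog '[[[0,0,0,0,0,-0.1,1],[0,0,0,0.03,0,-0.2,1],[0,0,0,0.05,0,-0.2,1],[0,0,0,0.05,0,-0.2,1],[0,0,0,0.05,0,-0.2,1],[0,0,0,0,0.24,-0.1,1],[0,0,0,0,-0.27,0,1],[0,0,0,0,-0.27,0,1],[0,0,0,0,-0.27,0,1],[0,0,0,0,-0.27,0,1],[0,0,0,0,-0.27,0,1],[0,0,0,0,0,0,1]]]' | grep -vE "eef"
python3 - <<'E'
from h import *
from cell import viewer
t0=dict(np.load("top0.npz")); a=viewer.camera("top"); b=viewer.camera("scene"); np.savez("topF.npz",**a); np.savez("sceneF.npz",**b)
# bystander change check: changed pixels top0 vs now on board & table (arm excluded)
s0=dict(np.load("scene0.npz"))
d=cv2.absdiff(cv2.GaussianBlur(b["pixels"],(3,3),0),cv2.GaussianBlur(s0["pixels"],(3,3),0)).max(2)>40
n,l,st,ce=cv2.connectedComponentsWithStats(d.astype(np.uint8))
print([ (st[i].tolist()) for i in range(1,n) if st[i,4]>25])
# profile along machine axis line through slot/fin, z=56..; print brightness by machine x
X=np.array([np.cos(np.radians(4.8)),np.sin(np.radians(4.8)),0]); home=np.array([625.4,132.5,0])
for nm,c in(("t0",t0),("tF",a)):
    g=cv2.GaussianBlur(c["pixels"],(3,3),0).max(2)
    print(nm,[(x,int(g[tuple(np.round(proj(c,home+x*X+[0,0,56])).astype(int)[::-1])])) for x in range(-150,-40,4)])
E
```

```text
tcp_pos: [545.6, 125.9, 64.1]
ft_force: [-18.2, -4.3, 21.0]
clock: 28.43
tcp_pos: [548.2, 125.8, 63.8]
ft_force: [0.2, 0.2, 0.2]
width: 82.0
finger_force: 0.0
clock: 29.43
tcp_pos: [476.7, -55.1, 189.8]
ft_force: [0.1, 0.4, -0.2]
width: 85.4
finger_force: 0.0
[[6, 0, 85, 159, 3592], [17, 0, 21, 24, 237], [33, 0, 23, 21, 135], [39, 1, 29, 27, 379], [77, 0, 49, 11, 295], [188, 0, 16, 25, 159], [200, 0, 13, 25, 124], [222, 0, 48, 48, 1050], [280, 0, 34, 85, 2292], [68, 6, 11, 7, 49], [214, 24, 6, 7, 35], [198, 28, 12, 5, 43], [202, 30, 41, 58, 793], [235, 40, 40, 53, 749], [229, 77, 12, 23, 108], [291, 89, 21, 37, 465], [244, 101, 15, 5, 40], [203, 102, 11, 20, 160], [280, 102, 15, 15, 99], [244, 106, 19, 15, 189], [229, 106, 57, 92, 1682], [244, 122, 7, 9, 42], [286, 126, 26, 12, 226], [206, 128, 14, 6, 55], [34, 135, 19, 32, 270], [264, 134, 24, 22, 393], [66, 159, 105, 41, 2022], [198, 163, 15, 3, 31], [17, 185, 52, 45, 1359], [107, 185, 128, 32, 2635], [60, 218, 133, 67, 2789], [187, 229, 30, 23, 201], [324, 230, 6, 11, 30], [316, 237, 13, 23, 183], [341, 238, 21, 31, 374]]
t0 [(-150, 96), (-146, 96), (-142, 98), (-138, 94), (-134, 91), (-130, 91), (-126, 92), (-122, 92), (-118, 89), (-114, 91), (-110, 93), (-106, 92), (-102, 90), (-98, 91), (-94, 103), (-90, 99), (-86, 96), (-82, 94), (-78, 94), (-74, 107), (-70, 126), (-66, 151), (-62, 170), (-58, 179), (-54, 179), (-50, 179), (-46, 179), (-42, 179)]
tF [(-150, 97), (-146, 97), (-142, 98), (-138, 95), (-134, 93), (-130, 91), (-126, 91), (-122, 92), (-118, 91), (-114, 89), (-110, 88), (-106, 94), (-102, 114), (-98, 163), (-94, 183), (-90, 185), (-86, 186), (-82, 186), (-78, 184), (-74, 182), (-70, 180), (-66, 176), (-62, 162), (-58, 139), (-54, 98), (-50, 95), (-46, 99), (-42, 106)]
```

```bash
python3 - <<'E'
from h import *
s0=dict(np.load("scene0.npz"));b=dict(np.load("sceneF.npz"));t0=dict(np.load("top0.npz"));a=dict(np.load("topF.npz"))
home=np.array([628.5,132.5,0]);th=np.linspace(0,6.28,90);an=np.radians(4.8);Rz=np.array([[np.cos(an),-np.sin(an),0],[np.sin(an),np.cos(an),0],[0,0,1]])
P=np.array([proj(b,home+[50*np.cos(x),50*np.sin(x),z]) for x in th for z in(55,65)]); print("pred disc bbox",P.min(0).round(1),P.max(0).round(1))
H=np.array([proj(b,home+Rz@np.array([x,y,93])) for x in(-46,46) for y in(-13,13)]); print("pred hub top corners",H.round(1).tolist())
g=b["pixels"].max(2); 
for r in range(228,272,3): print(r,g[r,312:378:2])
# bystanders: board area in top view
d=cv2.absdiff(cv2.GaussianBlur(a["pixels"],(5,5),0),cv2.GaussianBlur(t0["pixels"],(5,5),0)).max(2)>30
n,l,st,_=cv2.connectedComponentsWithStats(d.astype(np.uint8)); print([st[i].tolist() for i in range(1,n) if st[i,4]>15])
E
```

```text
pred disc bbox [324.7 244.7] [362.2 270.5]
pred hub top corners [[331.9, 239.3], [340.3, 237.1], [347.9, 258.5], [356.8, 256.1]]
228 [168 168 169 168 171 167 170 159 245 165 127 128 128 136 152 163 221 215
 215 215 219 235 242 184 164 165 167 168 169 167 165 169 172]
231 [169 182 234 215  57  72 193 165 217 143 130 127 131 141 154 172 220 217
 218 216 215 215 227 237 225 163 167 166 165 168 170 168 161]
234 [222 221 225 225 227  61 101 123 141 133 128 129 131 138 157 180 220 215
 216 220 215 215 218 216 232 240 164 164 171 170 169 167 166]
237 [222 223 186 140 142 152 111 124 118 127 131 129 135 141 154 197 222 220
 219 216 220 215 216 218 216 227 242 191 161 167 171 164 161]
240 [225 222 230 140 151 156 155  94 122 131 131 130 131 145 158 181 107 179
 225 225 223 220 219 218 219 220 215 240 233 153 164 166 163]
243 [221 222 221 229 199 123 124 117 118 126 131 129 131 146 157 191 215 138
 109 109 108 101 195 222 218 220 221 221 234 243 176 166 165]
246 [222 222 222 235  67 122 100  84  79 131 130 131 133 145 157 197 204 210
 216 203 147  94 220 223 222 219 220 221 218 223 240 230 149
[... 1046 characters left out ...]
9 162
 224 121 170 183 123  73  80  95 215 205 201 204 213 224 227]
[[247, 177, 14, 13, 86], [228, 183, 21, 14, 114], [252, 183, 9, 10, 42], [228, 190, 36, 17, 298], [244, 205, 4, 10, 30], [248, 208, 7, 10, 54], [363, 212, 33, 31, 758], [278, 223, 175, 114, 4386], [217, 261, 200, 159, 6259], [325, 298, 46, 57, 2007], [456, 312, 49, 25, 743], [386, 312, 174, 108, 9937], [545, 312, 15, 7, 87], [244, 323, 9, 7, 57], [143, 334, 104, 86, 4476], [332, 357, 62, 63, 2777], [552, 358, 8, 8, 52], [281, 371, 11, 4, 25], [259, 376, 31, 44, 965], [293, 379, 5, 5, 18], [251, 381, 9, 11, 52], [304, 380, 9, 9, 51], [463, 390, 45, 30, 672], [308, 395, 8, 9, 47], [287, 402, 16, 18, 71], [307, 411, 11, 9, 83]]
```

The hub edges in the scene image match the predicted home pose within about 1 px. On the board, only the valve disc's place has changed. Handing in.

```bash
python3 -c "
from cell import workorder; print(workorder.hand_in())"
```

```text
the job is handed in; nothing more can be done
None
```

The valve disc is loaded flat, hub up and front to back, held home between the fixed vee and the sliding stop; the other castings did not move, and the job was handed in at about 29 s with no verdict returned.

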